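# Balance the loaded bar on the knife edge

## Robot

A 7-joint arm with a two-finger parallel gripper is mounted at the origin on a cart in front of the work surface, level with it; the furniture and walls round the work are solid. World frame = base frame: x ahead of the robot, y to its left, z up, the work surface at z = 0. Lengths are in m, angles in degrees, forces in N, time in s.
With the tool pointing down it reaches from about 0.425 to 0.875 m from the base axis. Payload 4.7 kg.
Tool frame: the origin (TCP) lies at the very end of the fingers, on their centre line; the grasp point (between the pads) lies 19 mm behind it; z points along the fingers, y is the line along which they close (so a half turn about z gives the same grasp; the last joint's range is limited). The gripper opens to 87 mm and grips with 3 to 60 N. Pads are 19 mm wide; open, the fingers measure 117 mm over their backs; the gripper's body (75 mm by 190 mm) begins 51 mm behind the grasp point.
Start: joints at [76.61, 18.392, -4.016, 83.108, 1.295, 78.541, -3.26], TCP at [0.159, -0.63, 0.223] pointing down, gripper open.
Joint ranges: [-163.93, 163.93], [-17.29, 119.83], [-79.2, 71.16], [3.27, 140.29], [-89.18, 269.18], [5.43, 117.66], [-154.24, 154.24]. Speed limits (degrees/s): [147.25, 147.25, 180, 180, 180, 180, 180].

## Interface

Orientations are given as [roll, pitch, yaw] about the fixed x, y, z axes, in that order (R = Rz(yaw) Ry(pitch) Rx(roll)).
In Python, from cell import get_obs, eyes, env gives the robot as it stands.
- The arm moves only by the tool servo_tool, never from a script. Its argument "series" is a list that holds one entry, the list of rows, each a list of 7 numbers: the shift along the tool's x, y, z in units of 300 mm (1.0 is 300 mm), then the turn, a rotation vector about the tool's x, y, z in units of pi rad (1.0 is pi rad), then the opening, from 0 (shut) to 1 (fully open). In form: [[[tx, ty, tz, wx, wy, wz, gripper], ...]]. A call has 1 to 12 rows; each row is the pose to reach, as a shift and turn from the pose commanded when the call began, along the tool's axes at that moment, turning the shorter way round; what a row does not reach only later rows make up. A row lasts 1/12 s, in which the tool goes at most 41.7 mm and 7.16 degrees, less where a joint would pass 70% of its speed; a pose out of reach is approached as far as the arm can. A call with a number of a shift or a turn outside -1 to 1 is refused whole. A call with a gripper value outside its range is refused whole. The fingers move at their own pace and stop on an object; "grip_force" is the grip in N (left out, the last holds). Time passes only in rows, so rows that repeat a pose let the fingers close. It gives the time, the measured TCP pose, the force, the opening and the grip force at its end, in the units of the state.
- get_obs(): the state, without advancing time (a new reading comes with each control period).
- eyes.read_camera(name): name is "scene" or "top" or "wrist"; returns a dict with "frame" (480x640x3 uint8, red, green, blue), "depth" (480x640 float32, m along the optical axis (not along the pixel's ray), 0 where there is no reading), "fx", "fy", "cx", "cy" (pixels), "distortion" ([k1, k2, p1, p2, k3] as OpenCV has them; the pictures are not rectified), "origin" and "rotation" of the camera in the world; the wrist camera has in their place "mount" (4x4, takes a point from camera to tool coordinates, whose origin is the TCP and whose axes are the flange's). Camera axes: x right, y down, z forward; pixel columns grow to the right and rows downward; lengths in m; the calibration is good to about 2 mm. A picture is of the moment at which its call begins: read the wrist's pose just before it.
- env.sign_off(): hands the job in; it is judged then, once.
The state is a dict: "time_s": time; "qpos": joint angles; "joint_velocities": joint speeds; "effort": joint torques, N m; "tool_pos": TCP position; "tool_rot": TCP orientation; "force": force on the tool from outside, world axes, zero at the start; "wrist_torque": the same for the moment, N m; "grip_width": finger opening in m; "grasp_force": force on a finger pad.
Only numpy, scipy, OpenCV 4.12 (cv2) and the standard library are available. Lean on these libraries where they do the work, as an engineer would, in place of code of your own. Each camera call takes 0.05 s, during which the arm holds its last target. There are 200 camera calls.

## Task

Lay the bar crosswise on the blade of the balancing stand, between the two cheeks and with its end block upward, and shift it along gently until it balances: level, carried by the blade alone, touching neither rest, let go and still. Do not press or bang the bar on the stand (under 20 N), and leave the mug, the yoke bar, the brass mass and the compass where they are.

Things in the scene. Friction and masses are not known exactly. Their poses are not given: they have to be found in the camera images.
- bar: Straight aluminium bar 340 mm long (y), 20 wide (x), 16 high (z), about 0.3 kg; starts flat on the table, right side up. Origin: middle of its underside. Its +y end carries a dark steel block, its -y end a black cap. A weight unseen inside (fixed, never shifts) lies elsewhere every time: the centre of mass is 15 to 72 mm from the middle towards the block; find it by trying.
- bar_block (a point): Centre of the top of the dark steel block on the bar's +y end: 24 mm long (y), 20 wide, rising 10 mm above the bar's top. The point lies 158 mm along +y from the bar's origin and 26 mm above its underside.
- balance_stand: Balancing stand, fixed to the table; origin: centre of its underside. The bar goes along its y axis, either way round. Plywood base 70 mm (x) by 210 mm (y), 12 mm high, with the blade in its middle and a rest at y = +85 and -85 mm; between blade and rests there is room for fingers round the bar.
- edge (a point): Centre of the blade's top, 60 mm above the table; the blade is 26 mm wide (x), 11 mm thick (y), shoulders rounded, flat on top for 8 mm. The bar balances, after a second or two of rocking, if its centre of mass is over this flat. Beside the blade two cheeks, inner faces 30 mm apart (x), 5 mm thick, 12 mm long (y), 14 mm higher than the edge, keep the bar from slipping off sideways.
- rest_a (a point): Centre of the top of the rest at the stand's y = +85 mm: 34 mm wide (x), 12 mm thick (y), 6 mm lower than the edge. A bar that does not balance tips onto a rest and leans there by about 0.07 rad, low on the side of its centre of mass.
- rest_b (a point): The same for the rest at the stand's y = -85 mm.
- mug: White mug, 83x115x86 mm, bystander; origin at the centre of its underside.
- i_core: Laminated yoke bar, 20x64x20 mm, bystander; origin at the centre of its underside.
- mass_100: Round slotted brass mass, 30 mm wide, 19 mm high, bystander; origin at the centre of its underside.
- compass: Round brass pocket compass, 46 mm wide, 14 mm high, bystander; origin at the centre of its underside.
- tripod_stand: Lab tripod, fixed, 550 mm tall, an obstacle to keep clear of: three black legs within 105 mm of its pole, which stands 49 mm along +y from this origin; a boom 410 mm up runs to the right (-y), and two leads rise to it from the table in front and to the left of the pole. Go round it on the robot's side.

How it is judged:
By the outcome, as a careful person would: the job done as asked, in the order asked, and still so for the second after the job is handed in, with the robot touching nothing.
It also fails if it takes over 64 s, if anything falls off the work surface, if the arm or the gripper's body presses on something with over 40 N, if the wrist force passes 120 N, or if a joint passes its speed limit or range.

## Working session

There is one attempt and no reset: what is moved stays moved. The work goes in short steps, Python scripts to look and compute and a tool call to move; the robot and the scene stay as the last step left them, time stands still between calls to the robot, and variables do not carry over. Pictures are saved under pics/ and viewed, at most 10 in all, crops included, and the job is handed in when it is done.

Besides the shell and the picture viewer there is one more tool, called after ">>>" by a JSON object that holds its "method" and its "body". servo_tool: Moves the arm, as the interface text tells. Shifts and turns lie within -1 to 1; 1 stands for 300 mm of shift or pi rad of turn. Its arguments: {"type":"object","properties":{"series":{"type":"array"},"grip_force":{"type":"number"}},"required":["series"]}

```bash
ls; mkdir -p pics
cat > h.py <<'E'
import numpy as np, cv2
from cell import get_obs, eyes, env
from scipy.spatial.transform import Rotation as R
def cam(name):
    o=get_obs(); c=eyes.read_camera(name)
    c['K']=np.array([[c['fx'],0,c['cx']],[0,c['fy'],c['cy']],[0,0,1.]]); c['D']=np.array(c['distortion'],float)
    if 'mount' in c:
        M=np.array(c['mount']); Rt=R.from_euler('xyz',o['tool_rot'],degrees=True).as_matrix()
        c['Rw']=Rt@M[:3,:3]; c['o']=Rt@M[:3,3]+np.array(o['tool_pos'])
    else: c['Rw']=np.array(c['rotation']); c['o']=np.array(c['origin'])
    if c['Rw'].shape!=(3,3): print('rot shape',c['Rw'])
    return c
def rays(c,px):
    p=cv2.undistortPoints(np.array(px,float).reshape(-1,1,2),c['K'],c['D']).reshape(-1,2)
    return np.c_[p,np.ones(len(p))]@c['Rw'].T
def onplane(c,px,z):
    d=rays(c,px); return c['o']+d*((z-c['o'][2])/d[:,2])[:,None]
def cloud(c):
    v,u=np.mgrid[0:480,0:640]; d=rays(c,np.c_[u.ravel(),v.ravel()])
    P=c['o']+d*c['depth'].reshape(-1,1); P[c['depth'].ravel()==0]=np.nan
    return P.reshape(480,640,3)
def tri(c1,p1,c2,p2):
    a=rays(c1,[p1])[0];b=rays(c2,[p2])[0]
    s=np.linalg.lstsq(np.c_[a,-b],c2['o']-c1['o'],rcond=None)[0]
    q1=c1['o']+s[0]*a;q2=c2['o']+s[1]*b
    return (q1+q2)/2,np.linalg.norm(q1-q2)
def save(c,n): cv2.imwrite('pics/'+n+'.png',c['frame'][:,:,::-1])
E
python3 - <<'E'
from h import *
for n in ['scene','top']:
    c=cam(n); save(c,n+'0'); np.savez('pics/'+n+'0.npz',P=cloud(c),f=c['frame']); print(n,c['o'],c['Rw'],(c['depth']>0).mean())
print(get_obs())
E
```

```text
pics
rot shape [-114.59568746    1.26567354 -155.31609893]Traceback (most recent call last):
  File "<stdin>", line 3, in <module>
  File "h.py", line 20, in cloud
    P=c['o']+d*c['depth'].reshape(-1,1); P[c['depth'].ravel()==0]=np.nan
             ~^~~~~~~~~~~~~~~~~~~~~~~~~
numpy._core._exceptions._ArrayMemoryError: Unable to allocate 703. GiB for an array with shape (307200, 307200) and data type float64
```

View pics/scene0.png

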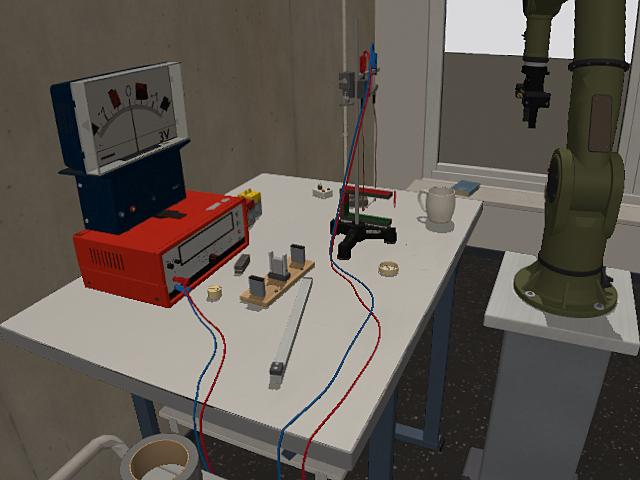

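The scene view shows the bar with its block end at (277,372) and its cap at (308,283). The stand runs from (258,290) to (300,257), and the tripod is behind at (360,230).

```bash
sed -i "s/    if c\['Rw'\].shape.*/    if c['Rw'].shape==(3,): c['Rw']=R.from_euler('xyz',c['Rw'],degrees=True).as_matrix()/" h.py
python3 - <<'E'
from h import *
for n in ['scene','top']:
    c=cam(n); save(c,n+'0'); P=cloud(c); np.savez('pics/'+n+'0.npz',P=P,f=c['frame']); print(n,c['o'],c['Rw'].round(2),(c['depth']>0).mean())
    z=P[:,:,2]; print(np.nanpercentile(z,[5,25,50,75,95]))
o=get_obs(); print(o)
E
```

```text
scene [0.05635601 1.10289737 0.58259842] [[-0.91 -0.16  0.39]
 [-0.42  0.39 -0.82]
 [-0.02 -0.91 -0.42]] 0.9347265625
[-7.98980711e-01 -1.17180837e-01  5.97723739e-04  2.48339710e-01
  5.30192673e-01]
top [0.36959111 0.11708426 1.37168872] [[ 0.02 -0.99  0.11]
 [-1.   -0.02  0.01]
 [-0.   -0.11 -0.99]] 0.9959049479166666
[-0.80619225 -0.75304683 -0.00308753  0.00153365  0.14035736]
{'time_s': 0.15, 'qpos': array([76.61096619, 18.43016251, -4.01670603, 83.16079412,  1.29397315,
       78.54287856, -3.26096569]), 'joint_velocities': array([-0.01241227, -0.16320511,  0.00363193, -0.20485613,  0.02062422,
       -0.06303653,  0.00090183]), 'effort': array([-4.48903520e-04, -4.91798651e+01, -4.04975507e-01, -3.12878144e+01,
       -6.41694199e-02,  4.04516270e-02,  1.28287879e-04]), 'tool_pos': array([ 0.15927734, -0.62972067,  0.22168613]), 'tool_rot': array([-1.79911336e+02,  3.89540230e-03,  1.41984176e+01]), 'force': array([-0.74603058, -0.6317426 , -0.67166727]), 'wrist_torque': array([-0.01372426, -0.00719999,  0.06275305]), 'grasp_force': 0.0, 'grip_width': 0.08701043985132165}
```

View pics/top0.png

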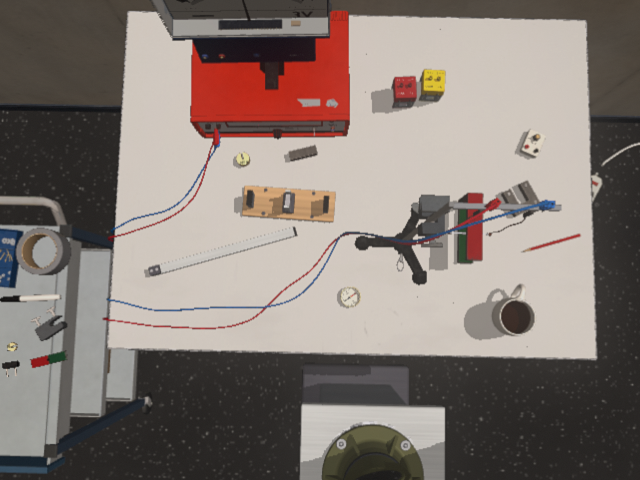

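The top view shows the bar from its block at (152,270) to its cap at (297,232). The stand is centred at (288,203), and the yoke bar is at (301,153), the mass at (243,159) and the compass at (348,297). The tripod is at (405,243) and the mug at (515,317). Image right is -y and image up is +x.

Run:
```python
from h import *
for n,rois in [('top',{'bar':(130,220,305,285),'stand':(235,180,345,225),'tripod':(345,190,430,290)}),('scene',{'bar':(262,272,318,392),'stand':(236,240,318,308)})]:
    d=np.load(f'pics/{n}0.npz'); P=d['P']; f=d['f']; z=P[:,:,2]
    hsv=cv2.cvtColor(f,cv2.COLOR_RGB2HSV)
    for k,(a,b,c,e) in rois.items():
        m=np.zeros(z.shape,np.uint8); m[b:e,a:c]=(z[b:e,a:c]>(0.009 if k=='bar' else .03 if k=='stand' else .02))
        if k=='bar': m[(P[:,:,2]>.04)]=0
        nn,l,st,ce=cv2.connectedComponentsWithStats(m)
        for i in range(1,nn):
            if st[i,4]<25: continue
            Q=P[l==i]; (cx,cy),(w,h),ang=cv2.minAreaRect((Q[:,:2]*1000).astype(np.float32))
            print(n,k,st[i],'xy',cx.round(1),cy.round(1),'size',round(w),round(h),round(ang,1),'z med/max',np.median(Q[:,2]).round(4),Q[:,2].max().round(4))
    # dark block on bar
    a,b,c,e=rois['bar']; m=(hsv[:,:,2]<110)&(z>.008)&(z<.05); s=np.zeros_like(m); s[b:e,a:c]=m[b:e,a:c]
    nn,l,st,ce=cv2.connectedComponentsWithStats(s.astype(np.uint8))
    for i in range(1,nn):
        if st[i,4]>8: print(n,'dark',st[i],ce[i],np.nanmedian(P[l==i],0).round(4))
    if n=='top':
        a,b,c,e=rois['stand']; s=np.zeros(z.shape,np.uint8); s[b:e,a:c]=((hsv[:,:,1]>70)&(hsv[:,:,0]<25))[b:e,a:c]
        Q=P[s>0]; print('wood',cv2.minAreaRect((Q[:,:2]*1000).astype(np.float32)),np.nanmedian(Q[:,2]))
        for nme,u,v in [('mass',243,159),('core',301,153),('compass',348,297),('mug',515,317),('pole',437,205),('leg1',362,243),('leg2',420,278)]: print(nme,P[v,u].round(3))
```

```text
Traceback (most recent call last):
AttributeError: 'float' object has no attribute 'round'
```

Run:
```python
from h import *
for n,rois in [('top',{'bar':(130,220,305,285),'stand':(235,180,345,225),'tripod':(345,190,430,290)}),('scene',{'bar':(262,272,318,392),'stand':(236,240,318,308)})]:
    d=np.load(f'pics/{n}0.npz'); P=d['P']; f=d['f']; z=P[:,:,2]
    hsv=cv2.cvtColor(f,cv2.COLOR_RGB2HSV)
    for k,(a,b,c,e) in rois.items():
        m=np.zeros(z.shape,np.uint8); m[b:e,a:c]=(z[b:e,a:c]>(0.009 if k=='bar' else .03 if k=='stand' else .02))
        if k=='bar': m[(P[:,:,2]>.04)]=0
        nn,l,st,ce=cv2.connectedComponentsWithStats(m)
        for i in range(1,nn):
            if st[i,4]<25: continue
            Q=P[l==i]; (cx,cy),(w,h),ang=cv2.minAreaRect((Q[:,:2]*1000).astype(np.float32))
            print(n,k,st[i],'xy',round(cx),round(cy),'size',round(w),round(h),round(ang,1),'z med/max',np.median(Q[:,2]).round(4),Q[:,2].max().round(4))
    a,b,c,e=rois['bar']; m=(hsv[:,:,2]<110)&(z>.008)&(z<.05); s=np.zeros_like(m); s[b:e,a:c]=m[b:e,a:c]
    nn,l,st,ce=cv2.connectedComponentsWithStats(s.astype(np.uint8))
    for i in range(1,nn):
        if st[i,4]>8: print(n,'dark',st[i],ce[i],np.nanmedian(P[l==i],0).round(4))
    if n=='top':
        a,b,c,e=rois['stand']; s=np.zeros(z.shape,np.uint8); s[b:e,a:c]=((hsv[:,:,1]>70)&(hsv[:,:,0]<25))[b:e,a:c]
        Q=P[s>0]; print('wood',cv2.minAreaRect((Q[:,:2]*1000).astype(np.float32)),np.nanmedian(Q[:,2]))
        for nme,u,v in [('mass',243,159),('core',301,153),('compass',348,297),('mug',515,317),('pole',437,205),('leg1',362,243),('leg2',420,278)]: print(nme,P[v,u].round(3))
```

```text
top bar [ 148  227  149   49 1356] xy 484 343 size 22 341 16.7 z med/max 0.0155 0.0308
top stand [246 190   8  18 110] xy 601 284 size 13 36 86.7 z med/max 0.0513 0.0611
top stand [284 190   8  22 126] xy 596 199 size 11 41 87.1 z med/max 0.0593 0.0784
top stand [323 196   6  17  90] xy 592 114 size 33 11 1.1 z med/max 0.0527 0.0618
top tripod [ 345  195   85   89 2164] xy 484 -36 size 163 169 21.2 z med/max 0.0518 0.4348
top dark [293 227   4   9  17] [294.58823529 231.11764706] [0.5328 0.1818 0.0152]
top dark [149 265  12  11  70] [154.91428571 270.34285714] [0.4356 0.4918 0.0246]
wood ((598.1198120117188, 198.6657257080078), (208.7992706298828, 72.65914154052734), 86.98760223388672) 0.011098131558796132
mass [0.7   0.308 0.001]
core [nan nan nan]
compass [0.388 0.059 0.007]
mug [ 0.352 -0.302  0.05 ]
pole [ 0.53  -0.061  0.428]
leg1 [0.507 0.031 0.038]
leg2 [ 0.432 -0.097  0.04 ]
scene bar [262 272  42  32 680] xy 598 230 size 153 71 88.1 z med/max 0.0117 0.0397
scene bar [ 270  277   43  102 1153] xy 486 343 size 21 345 17.1 z med/max 0.0149 0.0279
scene stand [290 244  15  13 160] xy 594 115 size 38 19 0.2 z med/max 0.0447 0.0556
scene stand [269 250  19  23 290] xy 597 201 size 17 43 86.4 z med/max 0.0509 0.0754
scene stand [248 275  17  15 195] xy 604 286 size 15 37 86.8 z med/max 0.045 0.0557
scene dark [267 272  24  18 276] [278.38768116 278.43115942] [0.5894 0.2121 0.0152]
scene dark [303 277   9   2   9] [307.         277.44444444] [0.5381 0.1844 0.0155]
scene dark [262 280   4  21  62] [263.06451613 289.72580645] [0.5864 0.2865 0.0273]
scene dark [303 296   4  12  13] [304.76923077 301.30769231] [0.4987 0.2674 0.0109]
scene dark [293 309  10  30  34] [297.73529412 323.5       ] [0.4741 0.3468 0.0112]
scene dark [270 362  16  17 163] [276.87116564 369.11042945] [0.4351 0.5002 0.0231]
```

```bash
cat >> h.py <<'E'
def plan(targets,base=None):
    "targets: (x,y,z,yaw of tool y axis deg) -> row numbers (tool down) from present pose"
    o=get_obs(); p=np.array(o['tool_pos']); Rt=R.from_euler('xyz',o['tool_rot'],degrees=True)
    for x,y,z,a in targets:
        d=Rt.inv().apply(np.array([x,y,z])-p)/.3
        w=(Rt.inv()*R.from_euler('xyz',[180,0,a+90],degrees=True)).as_rotvec()/np.pi
        print((x,y,z,a),'->',d.round(4).tolist(),w.round(4).tolist(),'rows>=',np.ceil(max(np.linalg.norm(d)*300/41.7,np.linalg.norm(w)*180/7.16)))
E
python3 - <<'E'
from h import *
for n in ['top','scene']:
    P=np.load(f'pics/{n}0.npz')['P'].reshape(-1,3)
    for lo in np.arange(.03,.56,.06):
        s=P[(P[:,2]>lo)&(P[:,2]<lo+.06)&(P[:,0]>.3)&(P[:,0]<.72)&(P[:,1]>-.22)&(P[:,1]<.18)]
        if len(s): print(n,round(lo,2),len(s),'x',np.percentile(s[:,0],[0,2,98]).round(3),'y',np.percentile(s[:,1],[2,98,100]).round(3))
plan([(.25,-.38,.25,-75.8),(.4,-.16,.25,-75.8),(.4,.05,.25,-75.8)])
E
```

```text
top 0.03 1483 x [0.424 0.43  0.609] y [-0.213  0.116  0.12 ]
top 0.09 734 x [0.472 0.473 0.612] y [-0.219  0.045  0.057]
top 0.15 54 x [0.502 0.503 0.515] y [-0.061  0.039  0.039]
top 0.21 55 x [0.493 0.494 0.514] y [-0.061  0.026  0.027]
top 0.27 48 x [0.48  0.481 0.533] y [-0.147  0.015  0.016]
top 0.33 234 x [0.466 0.47  0.543] y [-0.144 -0.     0.002]
top 0.39 1647 x [0.466 0.468 0.544] y [-0.202 -0.029 -0.019]
top 0.45 593 x [0.479 0.482 0.534] y [-0.214 -0.054 -0.053]
top 0.51 72 x [0.507 0.507 0.514] y [-0.061 -0.054 -0.054]
scene 0.03 1254 x [0.422 0.432 0.609] y [-0.209  0.121  0.125]
scene 0.09 436 x [0.47  0.473 0.6  ] y [-0.216  0.052  0.057]
scene 0.15 216 x [0.504 0.505 0.534] y [-0.157  0.04   0.043]
scene 0.21 197 x [0.492 0.493 0.534] y [-0.154  0.028  0.031]
scene 0.27 170 x [0.481 0.482 0.534] y [-0.148  0.016  0.017]
scene 0.33 454 x [0.468 0.47  0.539] y [-0.144 -0.     0.006]
scene 0.39 773 x [0.468 0.47  0.545] y [-0.217 -0.025 -0.014]
scene 0.45 225 x [0.482 0.484 0.537] y [-0.218 -0.05  -0.047]
scene 0.51 89 x [0.508 0.509 0.518] y [-0.061 -0.05  -0.049]
(0.25, -0.38, 0.25, -75.8) -> [0.4973, -0.7329, -0.0933] [-0.0005, 0.0, -0.0] rows>= 7.0
(0.4, -0.16, 0.25, -75.8) -> [1.1619, -1.3212, -0.0924] [-0.0005, 0.0, -0.0] rows>= 13.0
(0.4, 0.05, 0.25, -75.8) -> [1.3336, -1.9999, -0.0914] [-0.0005, 0.0, -0.0] rows>= 18.0
```

>>> {"method": "servo_tool", "body": {"series": [[[0.25, -0.37, 0.1, 0, 0, 0, 1], [0.25, -0.37, 0.1, 0, 0, 0, 1], [0.25, -0.37, 0.1, 0, 0, 0, 1], [0.5, -0.75, 0.17, 0, 0, 0, 1], [0.5, -0.75, 0.17, 0, 0, 0, 1], [0.5, -0.75, 0.17, 0, 0, 0, 1], [0.5, -0.75, 0.17, 0, 0, 0, 1], [0.7, -0.92, 0.17, 0, 0, 0, 1], [0.7, -0.92, 0.17, 0, 0, 0, 1], [0.7, -0.92, 0.17, 0, 0, 0, 1]]]}}

```text
time_s: 0.98
tool_pos: [0.2995, -0.3049, 0.1716]
tool_rot: [-179.9, -0.1, 14.8]
force: [-0.3, 0.5, 0.5]
grip_width: 0.0865
grasp_force: 0.0
```

Run:
```python
from h import *
print(get_obs()['qpos'].round(1))
plan([(.4,-.16,.18,-75.8),(.41,.0,.18,-75.8),(.415,.06,.18,-75.8),(.44,.2,.18,-30),(.46,.36,.2,16.7)])
```

```text
[ 62.3  -6.5 -18.8 116.1  -2.4  70.1 -30.9]
(0.4, -0.16, 0.18, -75.8) -> [0.4469, -0.3817, -0.0268] [-0.0004, -0.0005, 0.0031] rows>= 5.0
(0.41, 0.0, 0.18, -75.8) -> [0.615, -0.889, -0.0259] [-0.0004, -0.0005, 0.0031] rows>= 8.0
(0.415, 0.06, 0.18, -75.8) -> [0.6821, -1.0781, -0.0256] [-0.0004, -0.0005, 0.0031] rows>= 10.0
(0.44, 0.2, 0.18, -30) -> [0.8816, -1.5082, -0.0247] [-0.0001, -0.0006, -0.2513] rows>= 13.0
(0.46, 0.36, 0.2, 16.7) -> [1.0821, -2.007, -0.0905] [0.0001, -0.0007, -0.5108] rows>= 17.0
```

>>> {"method": "servo_tool", "body": {"series": [[[0.43, -0.38, 0, 0, 0, 0.08, 1], [0.43, -0.38, 0, 0, 0, 0.08, 1], [0.43, -0.38, 0, 0, 0, 0.08, 1], [0.43, -0.38, 0, 0, 0, 0.08, 1], [0.43, -0.38, 0, 0, 0, 0.08, 1], [0.57, -0.8, 0, 0, 0, 0.08, 1], [0.57, -0.8, 0, 0, 0, 0.08, 1], [0.57, -0.8, 0, 0, 0, 0.08, 1], [0.65, -1.0, 0, 0, 0, 0.08, 1], [0.65, -1.0, 0, 0, 0, 0.08, 1], [0.65, -1.0, 0, 0, 0, 0.08, 1]]]}}

```text
time_s: 1.9
tool_pos: [0.4112, 0.0343, 0.172]
tool_rot: [-179.9, -0.1, 0.4]
force: [-0.4, 0.3, 0.7]
grip_width: 0.087
grasp_force: 0.0
```

Run:
```python
from h import *
print(get_obs()['qpos'].round(1))
plan([(.42,.12,.18,-75.8),(.44,.22,.2,-30),(.44,.30,.25,16.7)])
```

```text
[ 44.9 -10.9 -47.4 116.9  -8.6  70.6 -88.8]
(0.42, 0.12, 0.18, -75.8) -> [0.0311, -0.2856, -0.0262] [-0.0003, -0.0005, -0.0768] rows>= 3.0
(0.44, 0.22, 0.2, -30) -> [0.1001, -0.6186, -0.0924] [-0.0001, -0.0006, -0.3312] rows>= 9.0
(0.44, 0.3, 0.25, 16.7) -> [0.1022, -0.8854, -0.2588] [0.0002, -0.0007, -0.5907] rows>= 15.0
```

>>> {"method": "servo_tool", "body": {"series": [[[0.04, -0.4, -0.05, 0, 0, 0, 1], [0.04, -0.4, -0.05, 0, 0, 0, 1], [0.1, -0.85, -0.26, 0, 0, -0.59, 1], [0.1, -0.85, -0.26, 0, 0, -0.59, 1], [0.1, -0.85, -0.26, 0, 0, -0.59, 1], [0.1, -0.85, -0.26, 0, 0, -0.59, 1], [0.1, -0.85, -0.26, 0, 0, -0.59, 1], [0.1, -0.85, -0.26, 0, 0, -0.59, 1], [0.1, -0.85, -0.26, 0, 0, -0.59, 1], [0.1, -0.85, -0.26, 0, 0, -0.59, 1], [0.1, -0.85, -0.26, 0, 0, -0.59, 1], [0.1, -0.85, -0.26, 0, 0, -0.59, 1]]]}}

```text
time_s: 2.9
tool_pos: [0.442, 0.2817, 0.2491]
tool_rot: [-180.0, 0.0, 71.8]
force: [0.3, 0.4, -0.7]
grip_width: 0.0868
grasp_force: 0.0
```

>>> {"method": "servo_tool", "body": {"series": [[[0, 0, 0, 0, 0, -0.21, 1], [0, 0, 0, 0, 0, -0.21, 1], [0, 0, 0, 0, 0, -0.21, 1], [0, 0, 0, 0, 0, -0.21, 1], [0, 0, 0, 0, 0, -0.21, 1], [0, 0, 0, 0, 0, -0.21, 1], [0, 0, 0, 0, 0, -0.21, 1]]]}}

```text
time_s: 3.48
tool_pos: [0.4421, 0.2815, 0.2491]
tool_rot: [-180.0, 0.0, 109.2]
force: [0.2, 0.1, -0.4]
grip_width: 0.0869
grasp_force: 0.0
```

Run:
```python
from h import *
o=get_obs(); print(o['qpos'].round(1),o['tool_pos'],o['tool_rot'])
c=cam('wrist'); save(c,'w1'); print(c['Rw'].round(2),c['o'],c['fx'],(c['depth']>0).mean()); np.savez('pics/w1.npz',P=cloud(c),f=c['frame'])
```

```text
[ 33.2  13.  -76.8  96.8  12.8  80.5 -26.2] [0.44207585 0.28154302 0.24912684] [-1.79962058e+02  1.94393083e-02  1.09216902e+02]
[[ 0.94  0.32  0.09]
 [ 0.33 -0.91 -0.25]
 [-0.    0.26 -0.97]] [0.41886464 0.34993872 0.41084468] 395.66395262130817 0.9961393229166666
```

View pics/w1.png

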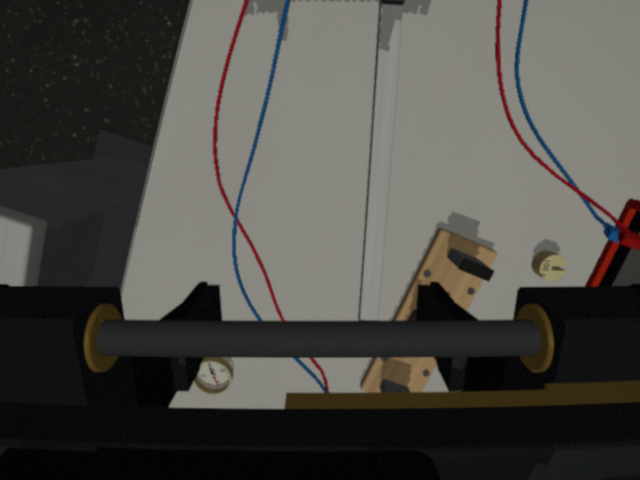

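The wrist view shows the bar running from its block at (395,0) to its cap at (370,318). The stand is at (430,300), the compass at (212,374) and the mass at (550,265). The fingers are open in the foreground.

Run:
```python
from h import *
P=np.load('pics/w1.npz')['P'][:300]; 
u=np.array([-.287,.958]); n=np.array([.958,.287]); r=P[:,:,:2]-np.array([.485,.343])
s=r@u; t=r@n; m=(abs(t)<.03)&(P[:,:,2]>.009)&(P[:,:,2]<.02)&(s<.14)
for lo in np.arange(-.18,.14,.04):
    k=m&(s>lo)&(s<lo+.04); 
    if k.sum()>20: print(round(lo+.02,2),k.sum(),'t',np.percentile(t[k],[3,50,97]).round(4),'z',np.median(P[:,:,2][k]).round(4))
tab=(abs(t)>.04)&(abs(t)<.07)&(s>0)&(s<.13)&(P[:,:,2]<.012); print('table z',np.median(P[:,:,2][tab]))
plan([(.460,.427,.12,16.7),(.460,.427,.06,16.7)])
```

```text
-0.12 679 t [-0.0084  0.0009  0.0108] z 0.0152
-0.08 738 t [-0.0087  0.0008  0.0105] z 0.0153
-0.04 797 t [-0.0089  0.0005  0.0103] z 0.0155
0.0 839 t [-0.0091  0.0002  0.0099] z 0.0155
0.04 905 t [-0.01   -0.0005  0.0092] z 0.0155
0.08 995 t [-0.0101 -0.0006  0.0093] z 0.0155
0.12 1023 t [-0.01   -0.0007  0.0087] z 0.0156
table z -0.00039165058100959493
(0.46, 0.427, 0.12, 16.7) -> [0.4384, 0.2155, 0.4303] [-0.0002, 0.0001, 0.0134] rows>= 5.0
(0.46, 0.427, 0.06, 16.7) -> [0.4385, 0.2156, 0.6303] [-0.0002, 0.0001, 0.0134] rows>= 6.0
```

>>> {"method": "servo_tool", "body": {"series": [[[0.438, 0.214, 0.4, 0, 0, 0.012, 1], [0.438, 0.214, 0.4, 0, 0, 0.012, 1], [0.438, 0.214, 0.4, 0, 0, 0.012, 1], [0.438, 0.214, 0.4, 0, 0, 0.012, 1], [0.438, 0.214, 0.4, 0, 0, 0.012, 1], [0.438, 0.214, 0.73, 0, 0, 0.012, 1], [0.438, 0.214, 0.73, 0, 0, 0.012, 1], [0.438, 0.214, 0.73, 0, 0, 0.012, 1], [0.438, 0.214, 0.73, 0, 0, 0.012, 1]]]}}

```text
time_s: 4.28
tool_pos: [0.4571, 0.4245, 0.0258]
tool_rot: [-179.5, 0.2, 107.0]
force: [0.2, 0.1, 0.2]
grip_width: 0.0869
grasp_force: 0.0
```

Run:
```python
from h import *
o=get_obs(); print(o['qpos'].round(1),o['tool_pos'],o['tool_rot'])
plan([(.460,.427,.004,17.1)])
c=cam('wrist'); P=cloud(c); print('dark block')
f=c['frame']; r=P[:,:,:2]-np.array([.485,.343]); u=np.array([-.294,.956]); n=np.array([.956,.294]); s=r@u;t=r@n
m=(abs(t)<.03)&(P[:,:,2]>.009)&(P[:,:,2]<.02); print(m.sum(), s[m].min(),s[m].max())
for lo in np.arange(.08,.18,.02):
    k=m&(s>lo)&(s<lo+.02)
    if k.sum()>20: print(round(lo+.01,2),k.sum(),np.percentile(t[k],[3,50,97]).round(4))
m=(abs(t)<.03)&(P[:,:,2]>.0205)&(P[:,:,2]<.03)&(s>.12); 
if m.sum()>20: print('block s',np.percentile(s[m],[2,98]),'t',np.percentile(t[m],[3,97]),np.median(P[:,:,2][m]))
```

```text
[ -2.   38.6 -57.9  96.6  35.4  65.7 -52.9] [0.45714648 0.42446567 0.02575433] [-179.54987729    0.2274807   107.006636  ]
(0.46, 0.427, 0.004, 17.1) -> [0.0056, 0.0121, 0.0724] [-0.0025, 0.0013, -0.0005] rows>= 1.0
dark block
8129 0.03318222240633985 0.14587616885575652
0.09 1700 [-0.0086  0.0008  0.01  ]
0.11 1881 [-0.0088  0.0007  0.0099]
0.13 2034 [-0.0086  0.0007  0.0099]
0.15 655 [-0.0088  0.0007  0.0101]
block s [0.14726542 0.17007715] t [-0.00867312  0.00997123] 0.02559160072006314
```

>>> {"method": "servo_tool", "body": {"series": [[[0, 0, 0.087, 0, 0, 0, 1], [0, 0, 0.087, 0, 0, 0, 1], [0, 0, 0.087, 0, 0, 0, 0.1], [0, 0, 0.087, 0, 0, 0, 0.1], [0, 0, 0.087, 0, 0, 0, 0.1], [0, 0, 0.087, 0, 0, 0, 0.1], [0, 0, 0.087, 0, 0, 0, 0.1], [0, 0, 0.087, 0, 0, 0, 0.1], [0, 0, 0.087, 0, 0, 0, 0.1], [0, 0, 0.087, 0, 0, 0, 0.1]]], "grip_force": 50}}

```text
time_s: 5.17
tool_pos: [0.459, 0.4277, 0.0045]
tool_rot: [180.0, 0.0, 107.1]
force: [0.1, -0.6, -0.4]
grip_width: 0.0417
grasp_force: 0.0
```

>>> {"method": "servo_tool", "body": {"series": [[[0, 0, 0, 0, 0, 0, 0], [0, 0, 0, 0, 0, 0, 0], [0, 0, 0, 0, 0, 0, 0], [0, 0, 0, 0, 0, 0, 0], [0, 0, 0, 0, 0, 0, 0], [0, 0, 0, 0, 0, 0, 0], [0, 0, 0, 0, 0, 0, 0]]], "grip_force": 50}}

```text
time_s: 5.75
tool_pos: [0.459, 0.4277, 0.0043]
tool_rot: [-180.0, 0.0, 107.1]
force: [0.1, 0.8, -0.5]
grip_width: 0.0195
grasp_force: 50.0
```

```bash
cat > ft.py <<'E'
from h import *
def ft(n):
    F=[];T=[]
    for i in range(n):
        eyes.read_camera('top'); o=get_obs(); F.append(o['force']);T.append(o['wrist_torque'])
    print('grip',o['grip_width'],o['grasp_force'],o['tool_pos'],o['tool_rot']);print('F',np.mean(F,0).round(3),np.std(F,0).round(2)); print('T',np.mean(T,0).round(4),np.std(T,0).round(3)); return np.mean(F,0),np.mean(T,0)
E
python3 -c "
from ft import *
print(get_obs()['grip_width'],get_obs()['grasp_force']); print(get_obs()['qpos'].round(1))"
```

```text
0.019455299911539874 50.00000774860382
[ -2.9  40.  -56.8  97.3  36.9  63.5 -53.8]
```

>>> {"method": "servo_tool", "body": {"series": [[[0, 0, -0.1, 0, 0, 0, 0], [0, 0, -0.2, 0, 0, 0, 0], [0, 0, -0.3, 0, 0, 0, 0], [0, 0, -0.4, 0, 0, 0, 0], [0, 0, -0.45, 0, 0, 0, 0], [0, 0, -0.45, 0, 0, 0, 0], [0, 0, -0.45, 0, 0, 0, 0], [0, 0, -0.45, 0, 0, 0, 0], [0, 0, -0.45, 0, 0, 0, 0], [0, 0, -0.45, 0, 0, 0, 0]]]}}

```text
time_s: 6.58
tool_pos: [0.4584, 0.4268, 0.1373]
tool_rot: [-179.8, 0.1, 107.1]
force: [1.2, -0.6, -2.4]
grip_width: 0.0195
grasp_force: 50.0
```

Run:
```python
from ft import *
F,T=ft(30); u=np.array([-.294,.956,0]); n=np.array([.956,.294,0])
print('moment about n',T@n,'about u',T@u,'weight',F[2],'off',T@n/F[2])
plan([(.597,.199+.04,.2,-3),(.597,.199+.04,.15,-3)])
```

```text
grip 0.019767411373859907 49.9989116191864 [0.45903977 0.42766574 0.13940434] [1.79999521e+02 5.41024209e-03 1.07056810e+02]
F [-0.005  0.23  -2.997] [0.5  0.51 0.45]
T [ 0.136  -0.0717  0.0041] [0.028 0.032 0.028]
moment about n 0.10892044063973022 about u -0.10849989097328153 weight -2.9966929930130766 off -0.03634688000862387
(0.597, 0.23900000000000002, 0.2, -3) -> [-0.7361, 0.2552, -0.2019] [0.0, 0.0, 0.1114] rows>= 6.0
(0.597, 0.23900000000000002, 0.15, -3) -> [-0.7361, 0.2552, -0.0352] [0.0, 0.0, 0.1114] rows>= 6.0
```

Run:
```python
from h import *
plan([(.60,.38,.14,-3),(.5997,.2425,.13,-3),(.5997,.2425,.085,-3)])
```

```text
(0.6, 0.38, 0.14, -3) -> [-0.2897, 0.4026, -0.002] [0.0, 0.0, 0.1114] rows>= 4.0
(0.5997, 0.2425, 0.13, -3) -> [-0.7276, 0.2672, 0.0314] [0.0, 0.0, 0.1114] rows>= 6.0
(0.5997, 0.2425, 0.085, -3) -> [-0.7276, 0.2672, 0.1814] [0.0, 0.0, 0.1114] rows>= 6.0
```

>>> {"method": "servo_tool", "body": {"series": [[[-0.1, 0.134, 0, 0, 0, 0.037, 0], [-0.2, 0.268, 0, 0, 0, 0.074, 0], [-0.29, 0.4, 0, 0, 0, 0.111, 0], [-0.29, 0.4, 0, 0, 0, 0.111, 0], [-0.38, 0.37, 0, 0, 0, 0.111, 0], [-0.47, 0.345, 0, 0, 0, 0.111, 0], [-0.56, 0.32, 0, 0, 0, 0.111, 0], [-0.64, 0.295, 0, 0, 0, 0.111, 0], [-0.728, 0.267, 0, 0, 0, 0.111, 0], [-0.728, 0.267, 0, 0, 0, 0.111, 0], [-0.728, 0.267, 0, 0, 0, 0.111, 0], [-0.728, 0.267, 0, 0, 0, 0.111, 0]]]}}

```text
time_s: 9.08
tool_pos: [0.5996, 0.2427, 0.1395]
tool_rot: [-180.0, -0.0, 87.1]
force: [-0.2, 0.4, -2.8]
grip_width: 0.0196
grasp_force: 50.0
```

Run:
```python
from ft import *
ft(10); print(get_obs()['qpos'].round(1))
cs={n:cam(n) for n in ['scene','top','wrist']}
a=cs['scene']['frame'][200:340,220:380]; b=cs['wrist']['frame']; t=cs['top']['frame'][150:270,190:350]
im=np.zeros((560,800,3),np.uint8); im[:280,:320]=cv2.resize(a,(320,280)); im[280:520,:320]=cv2.resize(t,(320,240)); im[:360,320:800]=cv2.resize(b,(480,360))
cv2.imwrite('pics/m1.png',im[:,:,::-1])
for n in ['scene','wrist']:
  P=cloud(cs[n]).reshape(-1,3); o=np.array([.5975,.1995]); y=np.array([.052,.9986]);x=np.array([.9986,-.052])
  r=P[:,:2]-o; s=r@y;t=r@x
  for k,z0,z1,s0,s1 in [('resta',.045,.062,.06,.11),('cheek',.062,.08,-.02,.02),('bar',.125,.16,-.3,.13),('barA',.125,.16,-.3,-.1),('barB',.125,.16,-.05,.0)]:
    m=(P[:,2]>z0)&(P[:,2]<z1)&(s>s0)&(s<s1)&(abs(t)<.04)
    if m.sum()>10: print(n,k,m.sum(),'s',np.percentile(s[m],[2,98]).round(4),'t',np.percentile(t[m],[3,50,97]).round(4),'z',np.percentile(P[m,2],[5,50,95]).round(4))
```

```text
grip 0.019739845860822405 49.99868631362915 [0.59951923 0.24273389 0.139357  ] [-1.79993137e+02  2.55693984e-03  8.71105168e+01]
F [-0.073  0.111 -2.699] [0.41 0.71 0.48]
T [ 0.1305 -0.1004 -0.0085] [0.032 0.024 0.021]
[ 17.1  32.  -56.9  88.1  27.4  74.9 -46. ]
scene resta 98 s [0.0786 0.0929] t [-0.0156 -0.001   0.0181] z [0.0455 0.0513 0.0547]
scene cheek 51 s [-0.0067  0.007 ] t [-0.0199 -0.0136  0.0201] z [0.0627 0.0687 0.0732]
scene bar 1009 s [-0.2049  0.126 ] t [-0.0177 -0.0082  0.0117] z [0.136  0.1477 0.1568]
scene barA 228 s [-0.2118 -0.1039] t [-0.0108 -0.008   0.0089] z [0.1349 0.146  0.1497]
scene barB 152 s [-0.048  -0.0008] t [-0.0113 -0.0077  0.0095] z [0.1354 0.1484 0.1508]
wrist resta 36 s [0.08   0.0906] t [0.0166 0.0171 0.0174] z [0.0524 0.0535 0.0542]
wrist bar 9759 s [0.0088 0.1   ] t [-0.0128  0.      0.013 ] z [0.1492 0.1507 0.1545]
```

View pics/m1.png

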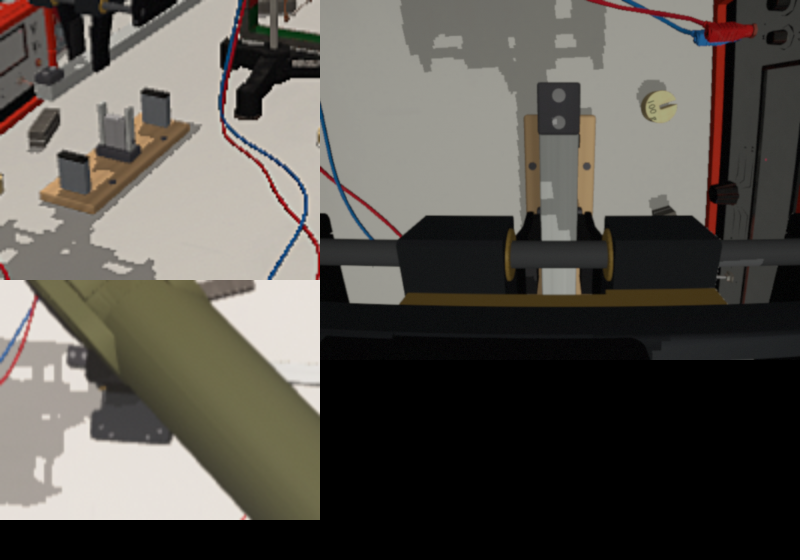

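The composite shows the bar held above the stand and parallel to it, with its block toward +y. It is between the cheeks and well clear of the leads and tripod.

>>> {"method": "servo_tool", "body": {"series": [[[0, 0, 0.1, 0, 0, 0, 0], [0, 0, 0.18, 0, 0, 0, 0], [0, 0, 0.22, 0, 0, 0, 0], [0, 0, 0.235, 0, 0, 0, 0], [0, 0, 0.24, 0, 0, 0, 0], [0, 0, 0.242, 0, 0, 0, 0], [0, 0, 0.244, 0, 0, 0, 0], [0, 0, 0.246, 0, 0, 0, 0], [0, 0, 0.248, 0, 0, 0, 0], [0, 0, 0.249, 0, 0, 0, 0], [0, 0, 0.249, 0, 0, 0, 0], [0, 0, 0.249, 0, 0, 0, 0]]]}}

```text
time_s: 10.73
tool_pos: [0.5997, 0.2424, 0.0649]
tool_rot: [180.0, 0.0, 87.1]
force: [0.4, -0.5, -3.5]
grip_width: 0.0196
grasp_force: 50.0
```

Run:
```python
from ft import *
ft(6)
```

```text
grip 0.01925854829167656 49.998804330825806 [0.5996622  0.24234659 0.06471114] [-1.79997488e+02  5.39792290e-03  8.70762696e+01]
F [ 0.052 -0.007 -2.935] [0.47 0.33 0.38]
T [ 0.1294 -0.1232  0.0294] [0.014 0.03  0.018]
```

>>> {"method": "servo_tool", "body": {"series": [[[0, 0, 0.001, 0, 0, 0, 0], [0, 0, 0.002, 0, 0, 0, 0], [0, 0, 0.002, 0, 0, 0, 0], [0, 0, 0.002, 0, 0, 0, 0], [0, 0, 0.002, 0, 0, 0, 0.45], [0, 0, 0.002, 0, 0, 0, 0.45], [0, 0, 0.002, 0, 0, 0, 0.45], [0, 0, 0.002, 0, 0, 0, 0.45], [0, 0, 0.002, 0, 0, 0, 0.45], [0, 0, 0.002, 0, 0, 0, 0.45], [0, 0, 0.002, 0, 0, 0, 0.45], [0, 0, 0.002, 0, 0, 0, 0.45]]]}}

```text
time_s: 12.03
tool_pos: [0.5997, 0.2423, 0.0641]
tool_rot: [180.0, 0.0, 87.1]
force: [0.1, 0.1, -0.0]
grip_width: 0.039
grasp_force: 0.0
```

```bash
cat > tilt.py <<'E'
from ft import *
def tilt():
    for n in ['scene','wrist']:
        c=cam(n); P=cloud(c).reshape(-1,3); o=np.array([.5975,.1995]); y=np.array([.052,.9986]);x=np.array([.9986,-.052])
        r=P[:,:2]-o; s=r@y;t=r@x
        S=[];Z=[]
        for lo in np.arange(-.25,.2,.02):
            if -.03<lo<.08 and n=='scene': continue
            m=(s>lo)&(s<lo+.02)&(abs(t)<.012)&(P[:,2]>.058)&(P[:,2]<.1)
            if m.sum()<25: continue
            S.append(lo+.01); Z.append(np.percentile(P[m,2],85))
        print(n,'profile',[(round(a,2),round(b*1000,1)) for a,b in zip(S,Z)])
        m=(abs(t)<.02)&(P[:,2]>.085-.0)&(P[:,2]<.105)&(s>.07)&(s<.2); 
        if m.sum()>20: print('block',m.sum(),np.percentile(s[m],[2,98]).round(4))
E
python3 - <<'E'
from tilt import *
F,T=ft(10); tilt()
E
```

```text
grip 0.03931231568401667 0.0 [0.59967745 0.24238382 0.06409558] [1.79999405e+02 2.49071040e-03 8.70783818e+01]
F [-0.078  0.185 -0.199] [0.52 0.2  0.36]
T [-0.0093 -0.0925  0.0005] [0.025 0.038 0.041]
scene profile [(np.float64(-0.2), np.float64(63.0)), (np.float64(-0.18), np.float64(64.4)), (np.float64(-0.16), np.float64(65.6)), (np.float64(-0.04), np.float64(73.6)), (np.float64(-0.02), np.float64(75.0)), (np.float64(0.1), np.float64(92.1)), (np.float64(0.12), np.float64(92.4))]
block 102 [0.1002 0.1249]
wrist profile [(np.float64(-0.0), np.float64(76.5)), (np.float64(0.02), np.float64(77.6)), (np.float64(0.04), np.float64(79.3)), (np.float64(0.06), np.float64(80.5)), (np.float64(0.08), np.float64(81.9)), (np.float64(0.1), np.float64(93.6)), (np.float64(0.12), np.float64(94.6))]
block 4506 [0.0996 0.1227]
```

The cap side is low, so the centre of mass is on the cap side of bar coordinate 44.8. With the empty-gripper bias removed, the torque puts it at about 40 mm. I'll regrip aligned with the tilt, level the bar and shift it about 5 mm toward +y.

>>> {"method": "servo_tool", "body": {"series": [[[0, 0, 0, 0, 0.022, 0, 0.45], [0, 0, 0, 0, 0.022, 0, 0.45], [0, 0, 0, 0, 0.022, 0, 0.1], [0, 0, 0, 0, 0.022, 0, 0], [0, 0, 0, 0, 0.022, 0, 0], [0, 0, 0, 0, 0.022, 0, 0], [0, 0, 0, 0, 0.022, 0, 0], [0, 0, 0, 0, 0.022, 0, 0], [0, 0, 0, 0, 0.022, 0, 0], [0, 0, 0, 0, 0.022, 0, 0]]], "grip_force": 30}}

```text
time_s: 13.47
tool_pos: [0.5995, 0.2432, 0.0643]
tool_rot: [180.0, -4.0, 87.1]
force: [-0.4, 1.6, 0.5]
grip_width: 0.0195
grasp_force: 30.0
```

>>> {"method": "servo_tool", "body": {"series": [[[0, 0, -0.005, 0, 0, 0, 0], [0, 0, -0.01, 0, 0, 0, 0], [0, 0, -0.015, 0, -0.01, 0, 0], [0.005, 0, -0.02, 0, -0.016, 0, 0], [0.009, 0, -0.02, 0, -0.022, 0, 0], [0.014, 0, -0.02, 0, -0.022, 0, 0], [0.018, 0, -0.02, 0, -0.022, 0, 0], [0.018, 0, -0.02, 0, -0.022, 0, 0], [0.018, 0, -0.02, 0, -0.022, 0, 0], [0.018, 0, -0.02, 0, -0.022, 0, 0]]]}}

```text
time_s: 14.3
tool_pos: [0.6, 0.2468, 0.0703]
tool_rot: [-180.0, 0.0, 87.0]
force: [-0.2, -0.5, -3.2]
grip_width: 0.0195
grasp_force: 30.0
```

Run:
```python
from tilt import *
ft(15); tilt()
```

```text
grip 0.019845825085968855 29.997339248657227 [0.59988135 0.24731645 0.07046058] [-1.79997646e+02  7.81596083e-03  8.70764943e+01]
F [ 0.067 -0.071 -2.892] [0.68 0.58 0.49]
T [ 0.121  -0.1072  0.0009] [0.023 0.034 0.026]
scene profile [(np.float64(-0.2), np.float64(84.3)), (np.float64(-0.18), np.float64(84.7)), (np.float64(-0.16), np.float64(84.2)), (np.float64(-0.14), np.float64(84.2)), (np.float64(-0.02), np.float64(84.8)), (np.float64(0.1), np.float64(86.7)), (np.float64(0.12), np.float64(94.7))]
block 131 [0.0746 0.1301]
wrist profile [(np.float64(0.02), np.float64(85.2)), (np.float64(0.04), np.float64(85.5)), (np.float64(0.06), np.float64(85.8)), (np.float64(0.08), np.float64(85.6)), (np.float64(0.1), np.float64(95.2)), (np.float64(0.12), np.float64(96.2))]
block 6567 [0.0724 0.1283]
```

>>> {"method": "servo_tool", "body": {"series": [[[0, 0, 0.01, 0, 0, 0, 0], [0, 0, 0.02, 0, 0, 0, 0], [0, 0, 0.025, 0, 0, 0, 0], [0, 0, 0.027, 0, 0, 0, 0], [0, 0, 0.029, 0, 0, 0, 0], [0, 0, 0.03, 0, 0, 0, 0], [0, 0, 0.03, 0, 0, 0, 0], [0, 0, 0.03, 0, 0, 0, 0], [0, 0, 0.03, 0, 0, 0, 0]]]}}

```text
time_s: 15.9
tool_pos: [0.6, 0.2474, 0.0616]
tool_rot: [180.0, 0.0, 87.1]
force: [0.1, -0.9, -2.0]
grip_width: 0.0194
grasp_force: 30.0
```

Run:
```python
from tilt import *
ft(6); tilt()
```

```text
grip 0.020036786646172863 29.997559189796448 [0.59991495 0.24732952 0.06148199] [1.79998770e+02 5.14103910e-03 8.70791277e+01]
F [-0.183  0.309 -2.922] [0.39 0.45 0.21]
T [ 0.1125 -0.1158 -0.013 ] [0.025 0.024 0.031]
scene profile [(np.float64(-0.2), np.float64(75.4)), (np.float64(-0.18), np.float64(75.6)), (np.float64(-0.16), np.float64(75.5)), (np.float64(-0.14), np.float64(75.3)), (np.float64(-0.02), np.float64(76.4)), (np.float64(0.1), np.float64(81.0)), (np.float64(0.12), np.float64(85.7))]
block 45 [0.1058 0.1295]
wrist profile [(np.float64(-0.0), np.float64(59.8)), (np.float64(0.02), np.float64(76.2)), (np.float64(0.04), np.float64(76.7)), (np.float64(0.06), np.float64(76.9)), (np.float64(0.08), np.float64(76.6)), (np.float64(0.1), np.float64(86.2)), (np.float64(0.12), np.float64(87.2))]
block 4069 [0.1055 0.1283]
```

>>> {"method": "servo_tool", "body": {"series": [[[0, 0, 0.001, 0, 0, 0, 0], [0, 0, 0.002, 0, 0, 0, 0], [0, 0, 0.002, 0, 0, 0, 0], [0, 0, 0.002, 0, 0, 0, 0], [0, 0, 0.002, 0, 0, 0, 0.3], [0, 0, 0.002, 0, 0, 0, 0.45], [0, 0, 0.002, 0, 0, 0, 0.45], [0, 0, 0.002, 0, 0, 0, 0.45], [0, 0, 0.002, 0, 0, 0, 0.45], [0, 0, 0.002, 0, 0, 0, 0.45], [0, 0, 0.002, 0, 0, 0, 0.45], [0, 0, 0.002, 0, 0, 0, 0.45]]]}}

```text
time_s: 17.3
tool_pos: [0.5999, 0.2473, 0.0608]
tool_rot: [-180.0, 0.0, 87.1]
force: [-0.0, -0.3, -0.4]
grip_width: 0.0389
grasp_force: 0.0
```

Run:
```python
from tilt import *
ft(25); tilt()
```

```text
grip 0.039230600449025495 0.0 [0.59989015 0.24730877 0.06084982] [-1.79998548e+02  9.30578440e-03  8.70790448e+01]
F [ 0.013 -0.004  0.041] [0.39 0.54 0.46]
T [-0.0157 -0.1011  0.0118] [0.02  0.027 0.032]
scene profile [(np.float64(-0.2), np.float64(74.2)), (np.float64(-0.18), np.float64(74.9)), (np.float64(-0.16), np.float64(74.4)), (np.float64(-0.14), np.float64(73.7)), (np.float64(-0.02), np.float64(75.3)), (np.float64(0.1), np.float64(84.0)), (np.float64(0.12), np.float64(86.3))]
block 53 [0.1067 0.1301]
wrist profile [(np.float64(-0.0), np.float64(60.0)), (np.float64(0.02), np.float64(76.1)), (np.float64(0.04), np.float64(76.4)), (np.float64(0.06), np.float64(76.5)), (np.float64(0.08), np.float64(76.7)), (np.float64(0.1), np.float64(86.4)), (np.float64(0.12), np.float64(87.5))]
block 4217 [0.1055 0.1283]
```

>>> {"method": "servo_tool", "body": {"series": [[[0, 0, 0, 0, 0, 0, 0.6], [0, 0, 0, 0, 0, 0, 0.6], [0, 0, -0.02, 0, 0, 0, 0.6], [0, 0, -0.06, 0, 0, 0, 0.6], [0, 0, -0.12, 0, 0, 0, 0.6], [0, 0, -0.2, 0, 0, 0, 0.6], [0, 0, -0.28, 0, 0, 0, 0.6], [0, 0, -0.34, 0, 0, 0, 0.6], [0, 0, -0.38, 0, 0, 0, 0.6], [0, 0, -0.4, 0, 0, 0, 0.6], [0, 0, -0.4, 0, 0, 0, 0.6]]]}}

```text
time_s: 19.57
tool_pos: [0.6005, 0.2478, 0.1827]
tool_rot: [179.9, -0.0, 87.1]
force: [0.8, 0.7, -0.5]
grip_width: 0.0524
grasp_force: 0.0
```

>>> {"method": "servo_tool", "body": {"series": [[[0, 0, 0, 0, 0, 0, 0.6], [0, 0, 0, 0, 0, 0, 0.6], [0, 0, 0, 0, 0, 0, 0.6], [0, 0, 0, 0, 0, 0, 0.6], [0, 0, 0, 0, 0, 0, 0.6], [0, 0, 0, 0, 0, 0, 0.6], [0, 0, 0, 0, 0, 0, 0.6], [0, 0, 0, 0, 0, 0, 0.6], [0, 0, 0, 0, 0, 0, 0.6], [0, 0, 0, 0, 0, 0, 0.6], [0, 0, 0, 0, 0, 0, 0.6], [0, 0, 0, 0, 0, 0, 0.6]]]}}

```text
time_s: 20.57
tool_pos: [0.5999, 0.2473, 0.1809]
tool_rot: [180.0, 0.0, 87.1]
force: [0.8, -0.3, 0.1]
grip_width: 0.0523
grasp_force: 0.0
```

Run:
```python
from tilt import *
tilt(); tilt()
a=cam('scene')['frame'][190:350,200:400]; b=cam('wrist')['frame']
im=np.zeros((600,640,3),np.uint8); im[:320,:400]=cv2.resize(a,(400,320),interpolation=cv2.INTER_CUBIC); im[320:,:373]=cv2.resize(b,(373,280))
cv2.imwrite('pics/m2.png',im[:,:,::-1])
```

```text
scene profile [(np.float64(-0.2), np.float64(73.8)), (np.float64(-0.18), np.float64(74.8)), (np.float64(-0.16), np.float64(74.6)), (np.float64(-0.14), np.float64(74.5)), (np.float64(-0.12), np.float64(74.9)), (np.float64(-0.1), np.float64(74.8)), (np.float64(-0.08), np.float64(75.0)), (np.float64(-0.06), np.float64(75.3)), (np.float64(-0.04), np.float64(75.0)), (np.float64(-0.02), np.float64(75.8)), (np.float64(0.1), np.float64(83.2)), (np.float64(0.12), np.float64(86.2))]
block 53 [0.1069 0.1289]
wrist profile [(np.float64(-0.08), np.float64(75.2)), (np.float64(-0.06), np.float64(75.5)), (np.float64(-0.04), np.float64(75.6)), (np.float64(-0.0), np.float64(75.9)), (np.float64(0.02), np.float64(76.1)), (np.float64(0.04), np.float64(76.4)), (np.float64(0.06), np.float64(76.6)), (np.float64(0.08), np.float64(76.8)), (np.float64(0.1), np.float64(86.3)), (np.float64(0.12), np.float64(87.5))]
block 1218 [0.1054 0.1287]
scene profile [(np.float64(-0.2), np.float64(74.4)), (np.float64(-0.18), np.float64(75.1)), (np.float64(-0.16), np.float64(75.1)), (np.float64(-0.14), np.float64(75.0)), (np.float64(-0.12), np.float64(74.8)), (np.float64(-0.1), np.float64(75.1)), (np.float64(-0.08), np.float64(75.1)), (np.float64(-0.06), np.float64(75.6)), (np.float64(-0.04), np.float64(75.6)), (np.float64(-0.02), np.float64(75.9)), (np.float64(0.1), np.float64(82.0)), (np.float64(0.12), np.float64(86.0))]
block 51 [0.1071 0.1298]
wrist profile [(np.float64(-0.08), np.float64(75.3)), (np.float64(-0.06), np.float64(75.4)), (np.float64(-0.04), np.float64(75.6)), (np.float64(-0.0), np.float64(76.0)), (np.float64(0.02), np.float64(76.1)), (np.float64(0.04), np.float64(76.4)), (np.float64(0.06), np.float64(76.6)), (np.float64(0.08), np.float64(76.8)), (np.float64(0.1), np.float64(86.4)), (np.float64(0.12), np.float64(87.5))]
block 1215 [0.1054 0.1287]
```

View pics/m2.png

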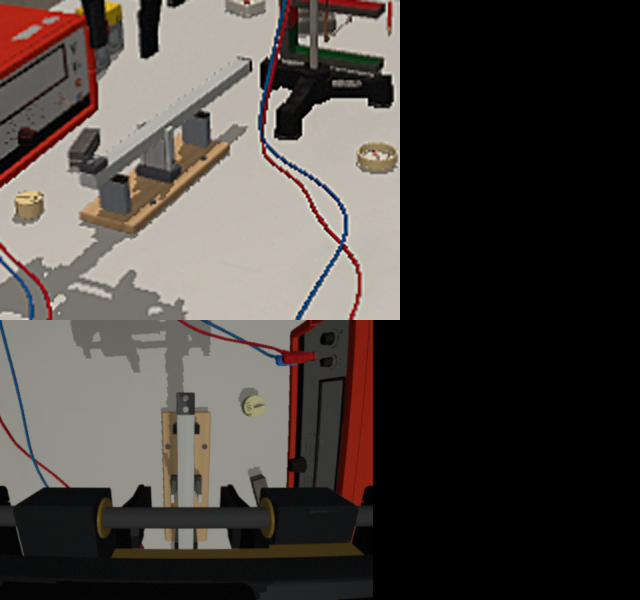

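The composite shows the bar lying level on the blade, block up, clear of both rests, with the gripper well above it. The height profiles stayed steady over about two seconds, so I'm handing in.

```bash
python3 -c "
from h import *
print(get_obs()['time_s'],env.sign_off())"
```

```text
the job is handed in; nothing more can be done
20.8667 None
```

I handed the job in at 20.9 s with the bar released and steady on the blade: block up, level to about 0.01 rad as far as the cameras can tell, clear of both rests, and the gripper well above it; the sign-off call gave no verdict.

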